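Set the drain jar on its narrow rail under the dehumidifier spout

TASK

Get the dehumidifier ready to drain: first lift the red clothes peg off the narrow pine rail and leave it lying in the aluminium tray, then push the blue drain tube fully home into its push-fit collet, and only then slide the open glass jar, without lifting or tipping it, from the wide pine step along the narrow rail until it stands upright with its mouth under the tube's spout. Leave everything else where it is.

Things in the scene. Friction and masses are not known exactly. Their poses are not given: they have to be found in the camera images.
- stand: Fixed pine stand. Origin on the shelf (z = 0); own x across the rail, own y along it to the dehumidifier, z up. Flat level top 60 mm above the shelf: wide step (140 mm wide, x -70 to 70, y -270 to -80 mm) that continues flush as a narrow rail (40 mm wide, x -20 to 20, y -80 to 210 mm, board 20 mm thick). No edges hold the jar. White dehumidifier: x -100 to 100, y 210 to 370, up to z 260 mm.
- rail_start (a point): Fixed point where the wide step becomes the narrow rail: on the rail's centre line, on its top surface (60 mm above the shelf), at stand x = 0, y = -80 mm.
- tube (a joint): Blue rigid drain tube, 12 mm thick, level, axis 195 mm above the shelf at stand x = 0; slides to stand +y into the black collet on the dehumidifier (collet front at y 190 mm). 0 = fully out, 0.020 m = bottomed, stops dead; starts at 0 to 0.006. Resists with about 7 N, stays where left. The elbow at its free end is at stand y = 105 mm + joint value; push on the spout there with shut fingers.
- spout_tip (a point): Centre of the lower open end of the tube's spout, 160 mm above the shelf; the spout is a 12 mm thick vertical piece from here up to the elbow 35 mm higher. At stand x = 0, y = 105 mm + tube joint value (125 mm when home). Moves with the tube.
- jar: Loose open glass jar with an orange band round its neck, empty, about 300 g: 86 mm in diameter up to 64 mm height, neck 80 mm outside and 72 mm inside, 80 mm tall. Too wide to grip across. Origin at the centre of its underside, z up. Starts upright somewhere on the wide step.
- peg: Loose red plastic clothes peg lying flat, 75 mm long (own x), 17 mm wide over the prongs (own y; 20 mm at the finger ends, at -x), 11 mm high (z). Origin at the centre of its underside. Starts lying roughly along the narrow rail, turned up to 0.6 rad from it.
- tray: Loose aluminium tray, 180 (own x) by 130 (own y) mm outside, walls 3 mm thick and 22 mm high, floor about 3 mm thick. Origin at the centre of its underside.
- lid: The jar's orange screw lid lying on the shelf in front of the rail: 88 mm in diameter, 16 mm high; origin at the centre of its underside. Bystander.
- brush: Yellow silicone brush lying on the shelf behind the rail, 165 mm long (own x), 34 mm wide, 16 mm high; origin on its underside near the middle. Bystander.
- tin: Copper-coloured round tin, 64 mm in diameter, 55 mm tall, behind the rail near the dehumidifier; origin at the centre of its underside. Bystander.
- tub: Closed white tub with a blue cap, 60 mm in diameter, 75 mm tall, on the shelf behind the wide step; origin at the centre of its underside. Bystander.
Mind the look-alikes: they are no part of the job. Of the things shaped like the peg, the red one is meant. What is meant by the tray is not yellow, and is the larger of those in its own colour.

How it is judged:
On the way, in this order (a step that is already met when the one before it is completed fails the run):
1. the peg lies in the tray (x of peg in the frame of tray between -0.084 and 0.084 m and y of peg in the frame of tray between -0.059 and 0.059 m and z of peg in the frame of tray between -0.002 and 0.022 m and linear speed of peg below 0.03 m/s), for 0.2 s.
2. the tube is fully home in the collet (value of joint tube above 0.018 m), for 0.2 s.
3. the jar stands on the narrow rail with its mouth under the spout (horizontal distance between jar and spout_tip below 0.022 m and angle between jar's own z axis and vertical below 0.05 rad and z of jar in the frame of stand between 0.056 and 0.064 m), for 0.2 s.
At the end, for the whole second after the job is handed in: Peg lying in the tray (centre inside the walls, at most 22 mm above its underside); tube within 2 mm of bottomed; jar still and upright (within 0.05 rad) on the narrow rail, its centre within 22 mm horizontally of the spout's centre (all of step 3 and x of peg in the frame of tray between -0.084 and 0.084 m and y of peg in the frame of tray between -0.059 and 0.059 m and z of peg in the frame of tray between -0.002 and 0.022 m and value of joint tube above 0.018 m and linear speed of each of jar, peg below 0.01 m/s); the robot touches nothing.
It fails at once if the jar is tipped by more than 0.35 rad (angle between jar's own z axis and vertical above 0.35 rad).
It fails at once if the jar is lifted more than 15 mm or falls off the stand (z of jar in the frame of stand above 0.075 m or z of jar in the frame of stand below 0.04 m).
It fails at once if the tray, lid, brush, tin or tub is moved by more than 30 mm (distance of any of lid, brush, tin, tub, tray from where it was at the start of the episode above 0.03 m).
It also fails if it takes over 72 s, if anything falls off the work surface, if the arm or the gripper's body presses on something with over 40 N, if the wrist force passes 120 N, or if a joint passes its speed limit or range.

ROBOT

A 7-joint arm with a two-finger parallel gripper is mounted at the origin on the work surface. World frame = base frame: x ahead of the robot, y to its left, z up, the work surface at z = 0. Lengths are in m, angles in rad, forces in N, time in s.
With the tool pointing down it reaches from about 0.35 to 0.9 m from the base axis. Payload 19.9 kg.
Tool frame: the origin (TCP) lies between the finger pads; the fingertips stand 19 mm ahead of it and the grasp point (between the pads) is the TCP; z points along the fingers, y is the direction in which the jaws open and shut (so a half turn about z gives the same grasp; the last joint's range is limited). The gripper opens to 94 mm and grips with 3 to 60 N. Pads are 16 mm wide; open, the fingers measure 119 mm over their backs; the gripper's body (75 mm by 177 mm) begins 78 mm behind the grasp point.
Start: joints at [-0.042, 0.417, -0.01, 1.614, 0.005, 1.111, -0.053], TCP at [0.625, 0, 0.224] pointing down, gripper open.
Joint ranges: [-2.81, 2.81], [-0.39, 2.02], [-1.27, 1.25], [0.06, 2.57], [-1.19, 4.33], [0.19, 2], [-2.82, 2.82]. Speed limits (rad/s): [1.89, 1.89, 2.39, 2.39, 3.01, 3.01, 3.01].

INTERFACE

Orientations are given as a 3x3 rotation matrix whose columns are the frame's x, y, z axes.
In Python, from rig import robot gives the robot as it stands. Calls block until the motion is done:
- robot.move_ptp(position, orientation): joint-space move of the TCP to a pose.
- robot.move_linear(position, velocity=0.15, frame=None, threshold=None): straight line of the TCP; frame=None keeps the orientation; velocity is the mean speed in m/s. With threshold (N) it stops when the force on the tool has changed by that much, and returns True; else False.
- robot.goto_joints(angles): joint-space move.
- robot.gripper_to(opening): finger opening in m; the grip force is fixed at half the most; returns when the fingers have stopped.
- robot.pause(seconds).
- robot.ik(position, orientation): joint angles nearest the present ones, or None.
- robot.get_state(): the state.
- robot.grab_frame(name): name is "scene" or "side" or "wrist"; returns the picture (480x640x3 uint8, red, green, blue); there is no depth.
- robot.camera_info(name): a dict with "fx", "fy", "cx", "cy" (pixels), "rvec" (rotation vector, rad) and "tvec" (3), from world to camera coordinates, as OpenCV has them. Camera axes: x right, y down, z forward; pixel columns grow to the right and rows downward; lengths in m; the calibration is good to about 2 mm. A picture is of the moment at which its call begins: read the wrist's pose just before it. camera_info takes no time and is no camera call; for the wrist camera it gives the pose at the moment of the call.
A pose or a line that the arm cannot do raises robot.PlanningError and nothing moves.
- robot.sign_off(): hands the job in, once; it reports no verdict.
The state is a dict: "time": time; "qpos": joint angles; "joint_vel": joint speeds; "effort": joint torques, N m; "ee_pos": TCP position; "tool_rot": TCP orientation; "force": force on the tool from outside, world axes, zero at the start; "moment": the same for the moment, N m; "opening": finger opening in m.
Only numpy, scipy, OpenCV 4.12 (cv2) and the standard library are available. Lean on these libraries where they do the work, as an engineer would, in place of code of your own. Each camera call takes 0.05 s, during which the arm holds its last target.

## Working session

There is one attempt and no reset: what is moved stays moved. The work goes in short steps, each a Python script; the robot and the scene stay as the last script left them, time stands still between calls to the robot, and variables do not carry over. Pictures are saved under pics/ and viewed, and the job is handed in when it is done.

```bash
mkdir -p pics; ls; python3 - <<'E'
from rig import robot
import cv2
for n in("scene","side","wrist"):
    c=robot.camera_info(n); im=robot.grab_frame(n); cv2.imwrite(f"pics/{n}0.png",im[:,:,::-1])
    print(n,c)
s=robot.get_state();print(s['time'],s['ee_pos'],s['opening'],s['force'])
E
```

```text
pics
scene {'fx': 452.720884153416, 'fy': 452.720884153416, 'cx': 318.07058630159037, 'cy': 224.97780147459946, 'rvec': array([ 0.80810725,  2.48152509, -1.18620722]), 'tvec': array([0.51534814, 0.01684266, 1.20145881])}
side {'fx': 541.7347279214764, 'fy': 541.7347279214764, 'cx': 319.3752949996784, 'cy': 247.61597211745533, 'rvec': array([ 2.25396779, -0.20399334,  0.12085963]), 'tvec': array([-0.55229594,  0.04655439,  1.29760433])}
wrist {'fx': 366.73947531017626, 'fy': 366.73947531017626, 'cx': 321.88302529096893, 'cy': 241.3678251228613, 'rvec': array([-2.85715853e+00,  1.19495521e-03,  1.48179409e-03]), 'tvec': array([-0.62539074, -0.02933175,  0.39186817])}
0.15 [6.24755285e-01 1.30511684e-05 2.23991176e-01] 0.09359252144324212 [-0.31077416  1.14534272 -0.18382393]
```

View pics/scene0.png

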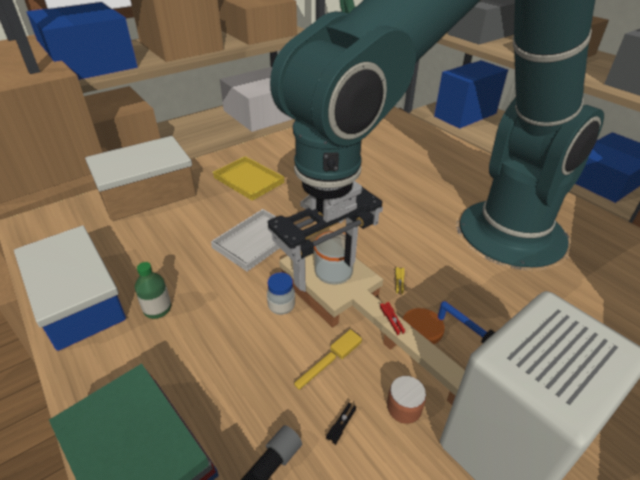

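View pics/side0.png

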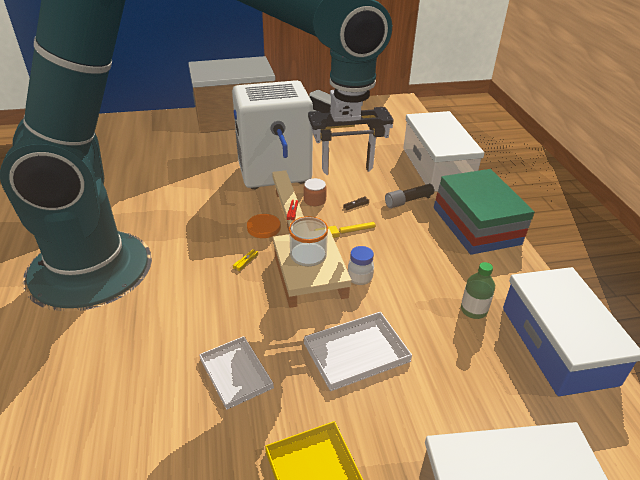

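View pics/wrist0.png

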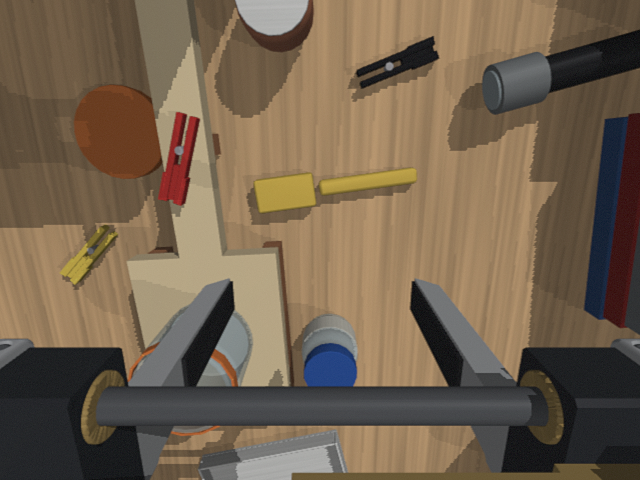

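The stand's y axis runs roughly along world +y. The red peg is on the rail at wrist px (180,158), the jar on the step, the large grey tray at side px (357,350), and the elbow and spout at side px (283,140). Next I measure these.

```bash
cat > h.py <<'E'
import numpy as np, cv2
from rig import robot
def ray(c,p):
    R,_=cv2.Rodrigues(c['rvec']); K=np.array([[c['fx'],0,c['cx']],[0,c['fy'],c['cy']],[0,0,1]])
    d=R.T@np.linalg.inv(K)@np.array([p[0],p[1],1.]); return -R.T@c['tvec'],d
def onz(c,p,z):
    o,d=ray(c,p); return o+d*(z-o[2])/d[2]
def proj(c,P):
    K=np.array([[c['fx'],0,c['cx']],[0,c['fy'],c['cy']],[0,0,1]])
    return cv2.projectPoints(np.array(P,float).reshape(-1,3),c['rvec'],c['tvec'],K,None)[0].reshape(-1,2)
def tri(c1,p1,c2,p2):
    o1,d1=ray(c1,p1);o2,d2=ray(c2,p2)
    d1/=np.linalg.norm(d1);d2/=np.linalg.norm(d2)
    s=np.linalg.lstsq(np.c_[d1,-d2],o2-o1,rcond=None)[0]
    a=o1+s[0]*d1;b=o2+s[1]*d2
    return (a+b)/2,np.linalg.norm(a-b)
def blobs(im,lo,hi,minA=40):
    h=cv2.cvtColor(im,cv2.COLOR_RGB2HSV); m=cv2.inRange(h,lo,hi)
    n,l,s,ce=cv2.connectedComponentsWithStats(m)
    return [(s[i],ce[i],l==i) for i in range(1,n) if s[i,4]>=minA]
E
python3 - <<'E'
from h import *
np.set_printoptions(precision=4,suppress=True)
C={n:robot.camera_info(n) for n in("scene","side","wrist")}
I={n:cv2.imread(f"pics/{n}0.png")[:,:,::-1].copy() for n in C}
for p in [(127,262),(178,255),(222,252),(278,248),(192,40),(136,0),(190,0)]: print(p,onz(C['wrist'],p,.06))
for n in C:
    for nm,lo,hi in(("red",(0,190,110),(4,255,255)),("blue",(105,150,60),(125,255,255)),("orange",(5,200,150),(14,255,255))):
        for s,ce,m in blobs(I[n],lo,hi): print(n,nm,s,ce)
print("side step",[onz(C['side'],p,.06) for p in [(274,237),(326,235),(350,290),(288,296)]])
print("tray floor-rim",[onz(C['side'],p,.022) for p in [(303,340),(377,314),(411,353),(329,388)]])
cr=[I['side'][185-105:310-105+100,220:380],I['side'][100:200,230:330]]
cv2.imwrite("pics/c1.png",cv2.resize(I['side'][190:310,220:380],None,fx=5,fy=5)[:,:,::-1])
cv2.imwrite("pics/c2.png",cv2.resize(I['side'][110:170,250:330],None,fx=9,fy=9)[:,:,::-1])
cv2.imwrite("pics/c3.png",cv2.resize(I['scene'][280:380,420:540],None,fx=6,fy=6)[:,:,::-1])
E
```

```text
(127, 262) [ 0.4431 -0.0335  0.06  ]
(178, 255) [ 0.4916 -0.0266  0.06  ]
(222, 252) [ 0.5328 -0.0237  0.06  ]
(278, 248) [ 0.5849 -0.0198  0.06  ]
(192, 40) [0.5227 0.153  0.06  ]
(136, 0) [0.4822 0.1807 0.06  ]
(190, 0) [0.5239 0.1807 0.06  ]
scene red [382 304  12  16  98] [387.551 310.5  ]
scene blue [  28    3  108   75 5520] [85.0699 38.0176]
scene blue [ 436   62   71   65 3313] [469.4561  92.859 ]
scene blue [ 577  134   63   67 2946] [612.1914 167.1646]
scene blue [269 273  23  21 387] [279.7623 283.354 ]
scene blue [  44  297   81   52 1924] [ 84.8254 322.8571]
scene blue [439 302  47  34 323] [458.6347 316.9876]
side red [287 200  11  20 100] [291.59 210.72]
side blue [ 104    0  159   99 9073] [174.3135  35.9495]
side orange [247 214  33  24 404] [261.5866 225.896 ]
side orange [289 220  26  22  64] [298.4375 235.9375]
wrist blue [613 134  12  77 161] [618.7267 169.559 ]
wrist blue [601 219  13  86 166] [607.2771 260.6566]
wrist blue [ 305  344   51   43 1866] [329.9191 366.3741]
side step [array([ 0.4437, -0.0338,  0.06  ]), array([ 0.5687, -0.0468,  0.06  ]), array([ 0.5819, -0.2432,  0.06  ]), array([ 0.4479, -0.2387,  0.06  ])]
tray floor-rim [array([ 0.4645, -0.3317,  0.022 ]), array([ 0.6333, -0.2873,  0.022 ]), array([ 0.6718, -0.4024,  0.022 ]), array([ 0.4932, -0.4558,  0.022 ])]
```

View pics/c1.png

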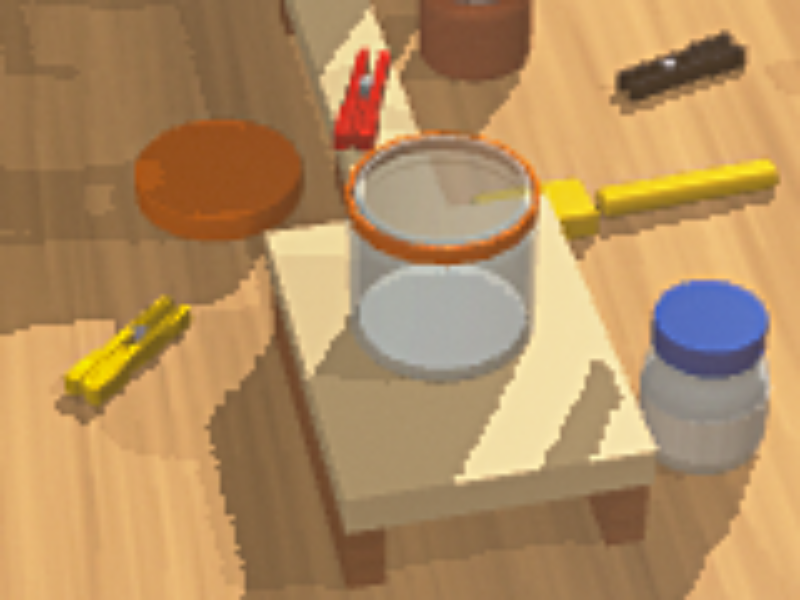

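View pics/c2.png

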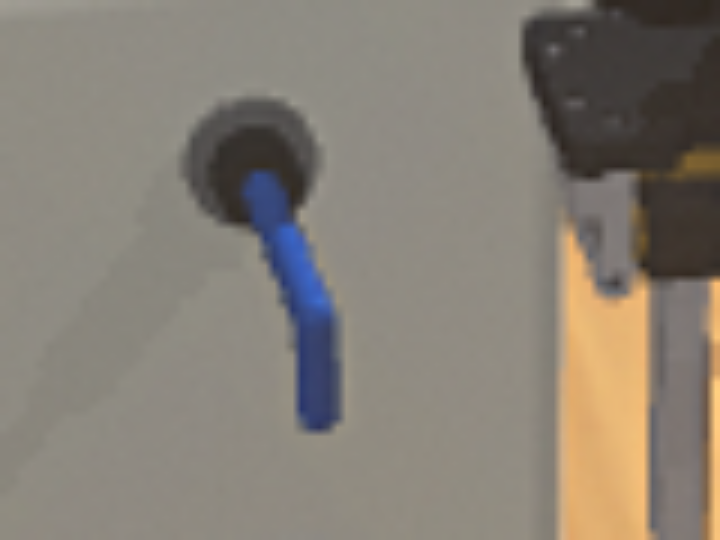

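View pics/c3.png

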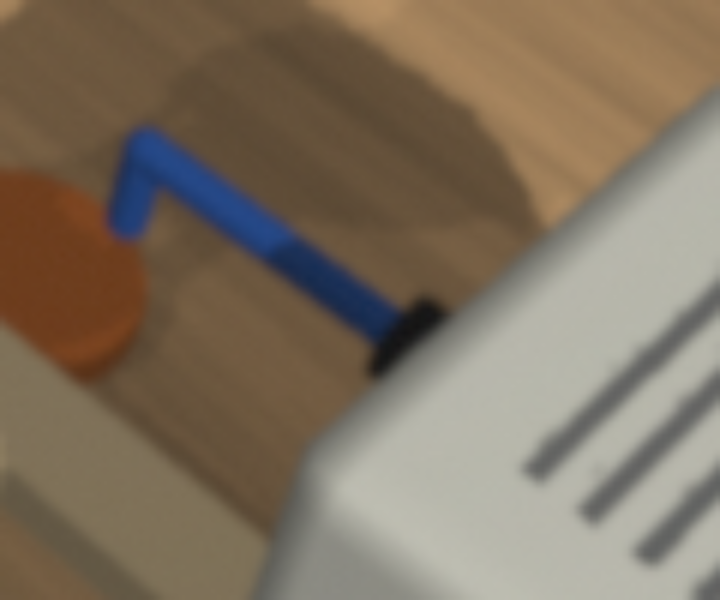

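```bash
python3 - <<'E'
from h import *
np.set_printoptions(precision=4,suppress=True)
s=robot.get_state(); R=s['tool_rot']; print(R)
# wrist cam position
c=robot.camera_info('wrist');Rc,_=cv2.Rodrigues(c['rvec']);print(-Rc.T@c['tvec'],Rc.T[:,2])
robot.move_ptp([0.53,-0.12,0.42],np.array([[1,0,0],[0,-1,0],[0,0,-1.]]))
c=robot.camera_info('wrist');im=robot.grab_frame('wrist')
import pickle;pickle.dump(c,open('w1.pkl','wb'))
cv2.imwrite("pics/w1.png",im[:,:,::-1])
print(robot.get_state()['time'])
E
```

```text
[[-0.      1.     -0.0009]
 [ 1.      0.     -0.    ]
 [-0.     -0.0009 -1.    ]]
[0.6258 0.0812 0.3839] [-0.001  -0.2806 -0.9598]
1.4333
```

View pics/w1.png

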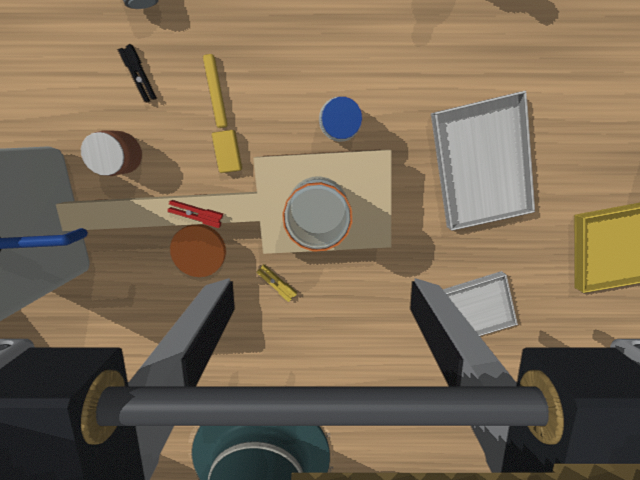

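This wrist view has everything in it: step corners (255,156),(391,150),(392,247),(263,254); peg (195,213); jar mouth (317,216); tray centre (484,162); spout (82,235). I'll get sub-pixel features from it.

```bash
python3 - <<'E'
from h import *
import pickle
np.set_printoptions(precision=4,suppress=True)
c=pickle.load(open('w1.pkl','rb')); im=cv2.imread('pics/w1.png')[:,:,::-1].copy()
h=cv2.cvtColor(im,cv2.COLOR_RGB2HSV)
for p in [(270,180),(380,170),(230,205),(120,215),(195,213),(320,190),(350,205),(150,150)]: print(p,im[p[1],p[0]],h[p[1],p[0]])
cv2.imwrite("pics/w1a.png",cv2.resize(im[135:270,40:240],None,fx=4,fy=4,interpolation=cv2.INTER_CUBIC)[:,:,::-1])
cv2.imwrite("pics/w1b.png",cv2.resize(im[140:265,240:410],None,fx=4.5,fy=4.5,interpolation=cv2.INTER_CUBIC)[:,:,::-1])
cv2.imwrite("pics/w1c.png",cv2.resize(im[80:240,420:550],None,fx=3.7,fy=3.7,interpolation=cv2.INTER_CUBIC)[:,:,::-1])
E
```

```text
(270, 180) [186 169 136] [ 20  69 186]
(380, 170) [188 170 136] [ 20  71 188]
(230, 205) [185 168 135] [ 20  69 185]
(120, 215) [126 115  94] [ 20  65 126]
(195, 213) [106 103  82] [ 26  58 106]
(320, 190) [136 137 133] [ 38   7 137]
(350, 205) [137 108  81] [ 14 104 137]
(150, 150) [101  83  64] [ 15  93 101]
```

View pics/w1a.png

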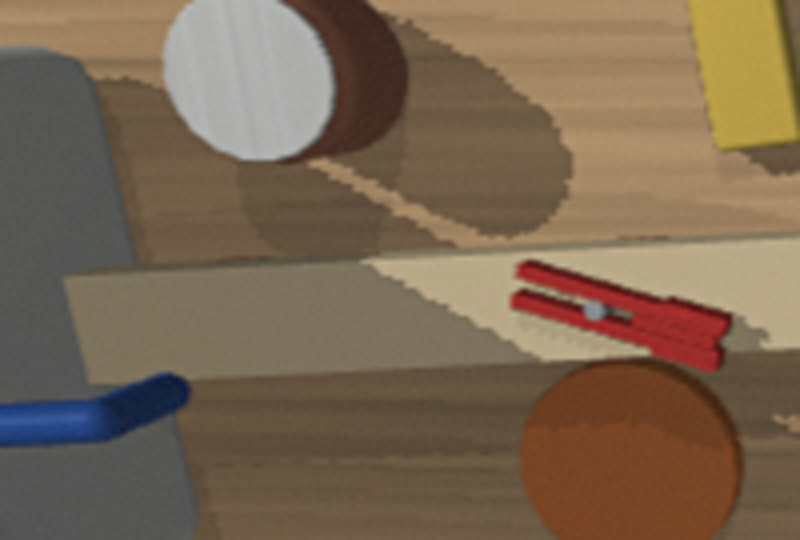

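View pics/w1b.png

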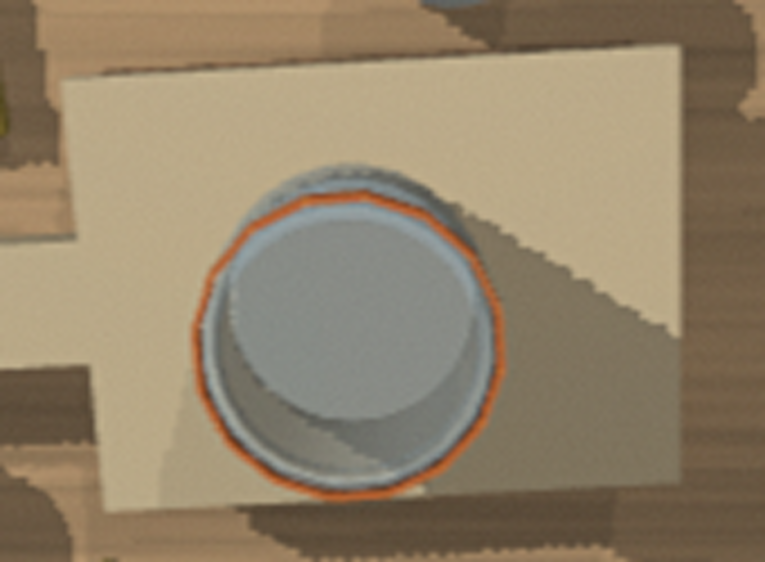

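View pics/w1c.png

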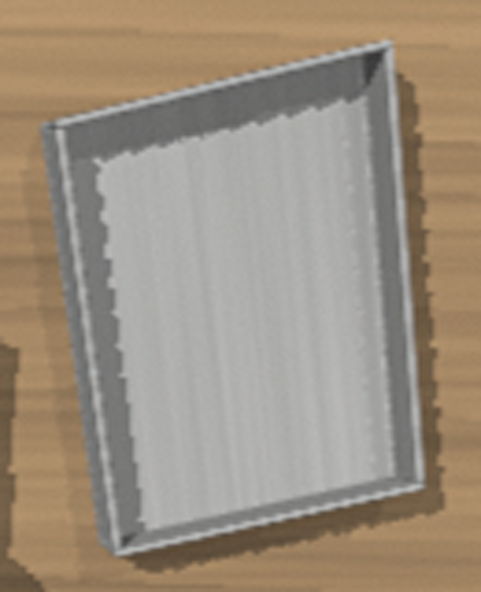

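```bash
python3 - <<'E'
from h import *
import pickle
np.set_printoptions(precision=4,suppress=True)
c=pickle.load(open('w1.pkl','rb')); im=cv2.imread('pics/w1.png')[:,:,::-1].copy()
B=lambda p:(p[0]/4.5+240-.4,p[1]/4.5+140-.4)
A=lambda p:(p[0]/4+40-.4,p[1]/4+135-.4)
T=lambda p:(p[0]/3.7+420-.4,p[1]/3.7+80-.4)
px=[B((62,80)),B((682,45)),B((682,482)),B((105,510)),B((76,238)),B((90,368)),A((65,275)),A((90,383))]
S=np.array([(70,-80),(70,-270),(-70,-270),(-70,-80),(20,-80),(-20,-80),(20,210),(-20,210)])/1000.
W=np.array([onz(c,p,.06)[:2] for p in px])
def rigid(S,W):
    ms,mw=S.mean(0),W.mean(0);U,_,V=np.linalg.svd((S-ms).T@(W-mw));R=(V.T@np.diag([1,np.linalg.det(V.T@U.T)])@U.T);return R,mw-R@ms
R,t=rigid(S,W);print("stand",t,np.arctan2(R[1,0],R[0,0]),"res\n",(W-(S@R.T+t))*1000)
# spout
p=A((178,388));P=onz(c,p,.16)[:2];print("spout tip stand",R.T@(P-t), "rail dir",R[:,1])
# scene/side tri of spout
C={n:robot.camera_info(n) for n in("scene","side")}
q={'side':(250+318/9-.4,110+420/9-.4),'scene':(420+127/6-.4,280+228/6-.4)}
X,e=tri(C['side'],q['side'],C['scene'],q['scene']);print("tri spout",X,e,R.T@(X[:2]-t))
q={'side':(250+316/9-.4,110+310/9-.4),'scene':(420+148/6-.4,280+140/6-.4)}
X,e=tri(C['side'],q['side'],C['scene'],q['scene']);print("tri elbow",X,e,R.T@(X[:2]-t))
# jar
h=cv2.cvtColor(im,cv2.COLOR_RGB2HSV);m=cv2.inRange(h,(4,150,120),(16,255,255));m[:, :265]=0;m[:,370:]=0;m[:170]=0;m[260:]=0
pts=np.argwhere(m)[:,::-1].astype(np.float32)
hull=cv2.convexHull(pts).reshape(-1,2);el=cv2.fitEllipse(hull);print(el)
for z in(.12,.13,.14):
    w=np.array([onz(c,p,z)[:2] for p in hull]);
    a=np.c_[2*w,np.ones(len(w))];s=np.linalg.lstsq(a,(w**2).sum(1),rcond=None)[0];r=np.sqrt(s[2]+s[:2]@s[:2]);print(z,s[:2],2*r,"stand",R.T@(s[:2]-t))
# peg
m=cv2.inRange(h,(0,150,80),(6,255,255))|cv2.inRange(h,(174,150,80),(180,255,255));m[:180]=0;m[235:]=0;m[:,:160]=0;m[:,230:]=0
pts=np.argwhere(m)[:,::-1]
w=np.array([onz(c,p,.070)[:2] for p in pts]).astype(np.float32)
r=cv2.minAreaRect(w*1000);print("peg",len(pts),r,cv2.boxPoints(r)/1000,"stand",R.T@(np.array(r[0])/1000-t))
tr=np.array([onz(c,T(p),.022)[:2] for p in [(52,125),(392,43),(423,487),(115,552)]]);
tr_s=np.array([(90,65),(90,-65),(-90,-65),(-90,65)])/1000.
Rt,tt=rigid(tr_s,tr);print("tray",tt,np.arctan2(Rt[1,0],Rt[0,0]),(tr-(tr_s@Rt.T+tt))*1000)
pickle.dump(dict(R=R,t=t,Rt=Rt,tt=tt),open('st.pkl','wb'))
E
```

```text
stand [0.5081 0.051 ] 0.05307089436825776 res
 [[-0.4711 -0.081 ]
 [ 0.1636 -0.2435]
 [ 0.2957 -0.4456]
 [ 0.3689  0.2296]
 [ 0.7742  0.6464]
 [-1.3573  0.3039]
 [ 0.1182 -0.7472]
 [ 0.1077  0.3375]]
spout tip stand [-0.0004  0.1102] rail dir [-0.053   0.9986]
tri spout [0.5012 0.1627 0.1633] 0.002264166637211068 [-0.001   0.1119]
tri elbow [0.5012 0.1617 0.1992] 0.0019261429691738701 [-0.0011  0.1109]
((317.1025695800781, 216.63424682617188), (68.42378234863281, 68.94683074951172), 113.360107421875)
0.12 [ 0.5103 -0.114 ] 0.08885842543610077 stand [-0.0066 -0.1649]
0.13 [ 0.5126 -0.1141] 0.08692319204342265 stand [-0.0043 -0.1651]
0.14 [ 0.5148 -0.1142] 0.08498795865075005 stand [-0.0021 -0.1654]
peg 599 ((505.2440490722656, 59.92681121826172), (74.89196014404297, 22.229307174682617), 72.49578857421875) [[0.4834 0.0276]
 [0.5046 0.0209]
 [0.5271 0.0923]
 [0.5059 0.099 ]] stand [-0.0024  0.009 ]
tray [ 0.5706 -0.3644] 0.2308133185521701 [[-1.78    0.1947]
 [-1.7405 -0.4894]
 [ 0.9962  0.5189]
 [ 2.5243 -0.2241]]
```

Fits are good: the stand and tray residuals are at most about 2.5 mm, and the tube joint is at about 5–6 mm. Next is the peg. I check IK for both wrist flips, since I want the camera kept away from the tube.

```bash
cat >> h.py <<'E'
import pickle
def down(yax):
    y=np.array([yax[0],yax[1],0.]);y/=np.linalg.norm(y);z=np.array([0,0,-1.]);return np.c_[np.cross(y,z),y,z]
E
python3 - <<'E'
from h import *
np.set_printoptions(precision=3,suppress=True)
print(robot.get_state()['qpos'])
ax=np.array([np.cos(np.radians(72.5)),np.sin(np.radians(72.5))])
n=np.array([ax[1],-ax[0]])
for s in(1,-1):
    R=down(s*n);
    for P in([.5052,.06,.0815],[.5052,.06,.2],[.5706,-.364,.2],[.5706,-.364,.03]): print(s,R[:,0],robot.ik(P,R))
E
```

```text
[-0.096  0.152  0.303  1.537 -0.045  1.461 -1.36 ]
1 [0.301 0.954 0.   ] [-0.226  0.407  0.056  2.018 -0.034  0.717 -0.454]
1 [0.301 0.954 0.   ] [-0.231  0.237  0.06   1.927 -0.017  0.978 -0.468]
1 [0.301 0.954 0.   ] [ 0.34   0.543  0.264  1.503 -0.151  1.116  0.329]
1 [0.301 0.954 0.   ] [ 0.38   0.734  0.205  1.603 -0.187  0.824  0.356]
-1 [-0.301 -0.954 -0.   ] [ 0.661  0.679 -1.085  1.99   0.754  0.946  2.02 ]
-1 [-0.301 -0.954 -0.   ] [ 0.697  0.429 -1.081  1.9    0.431  1.071  2.276]
-1 [-0.301 -0.954 -0.   ] [ 0.118  0.598  0.605  1.511 -0.359  1.145 -2.656]
-1 [-0.301 -0.954 -0.   ] [ 0.159  0.796  0.538  1.611 -0.497  0.874 -2.558]
```

```bash
python3 - <<'E'
from h import *
np.set_printoptions(precision=3,suppress=True)
ax=np.array([np.cos(np.radians(72.5)),np.sin(np.radians(72.5))]);n=np.array([ax[1],-ax[0]])
R=down(n); g=np.array([.5052,.0599])-.010*ax
robot.move_ptp([*g,.20],R); robot.gripper_to(.05)
print(robot.move_linear([*g,.082],velocity=.12,threshold=12))
s=robot.get_state();print(s['ee_pos'],s['force'])
robot.gripper_to(0.0)
print("open",robot.get_state()['opening'])
robot.move_linear([*g,.23],velocity=.15)
im=robot.grab_frame('wrist');cv2.imwrite("pics/w2.png",im[:,:,::-1])
s=robot.get_state();print(s['opening'],s['time'])
E
```

```text
False
[0.503 0.05  0.083] [0.181 0.683 0.046]
open 0.01670602102854024
0.016558763527793445 6.275
```

View pics/w2.png

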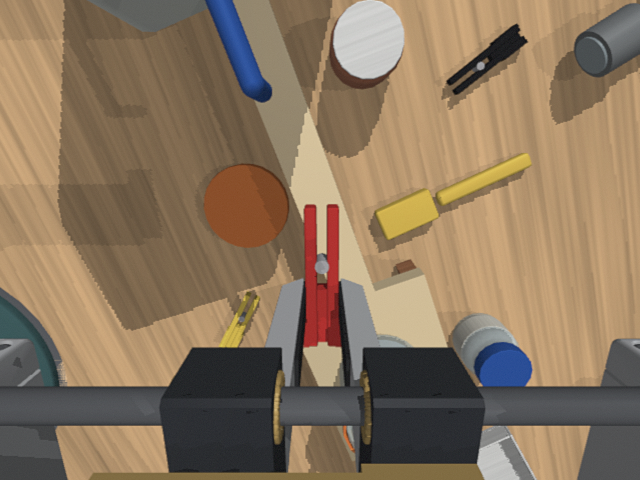

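The peg is held straight in the fingers (px 320,275). I place it in the tray.

```bash
python3 - <<'E'
from h import *
np.set_printoptions(precision=3,suppress=True)
d=pickle.load(open('st.pkl','rb'))
ax=np.array([np.cos(np.radians(72.5)),np.sin(np.radians(72.5))]);n=np.array([ax[1],-ax[0]])
R=down(n); g=d['tt']-.010*ax
robot.move_ptp([*g,.22],R)
print(robot.get_state()['opening'])
robot.move_linear([*g,.06],velocity=.15)
print(robot.move_linear([*g,.0265],velocity=.05,threshold=6))
s=robot.get_state();print(s['ee_pos'],s['force'])
robot.gripper_to(.045); robot.pause(.2)
robot.move_linear([*g,.25],velocity=.2)
c=robot.camera_info('wrist');im=robot.grab_frame('wrist');cv2.imwrite("pics/w3.png",im[:,:,::-1])
pickle.dump(c,open('w3.pkl','wb'))
im=robot.grab_frame('side');cv2.imwrite("pics/s3.png",im[:,:,::-1])
s=robot.get_state();print(s['opening'],s['time'])
E
```

```text
0.01692824340269486
False
[ 0.568 -0.374  0.027] [-0.114  0.634  0.228]
0.04510790391133476 12.0917
```

View pics/w3.png

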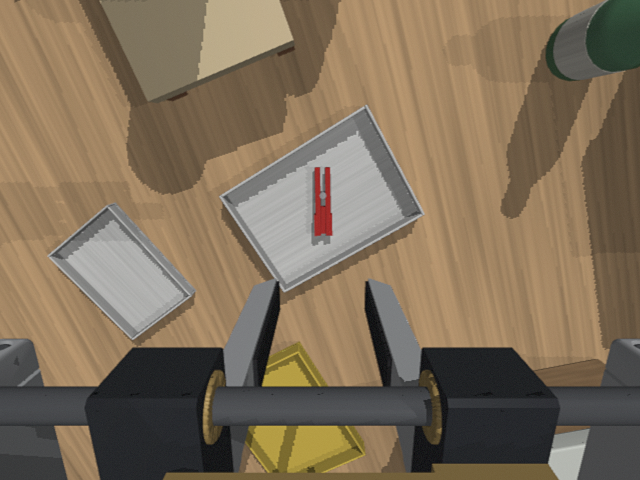

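View pics/s3.png

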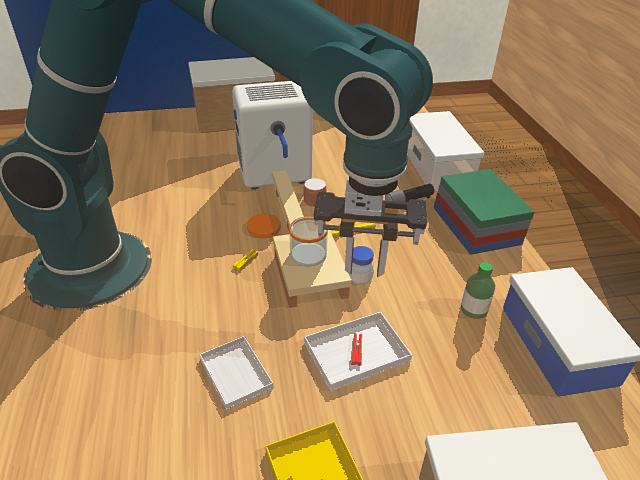

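The peg lies in the tray (px 322,200). Now the tube.

```bash
python3 - <<'E'
from h import *
np.set_printoptions(precision=4,suppress=True)
d=pickle.load(open('st.pkl','rb')); Rs,t=d['R'],d['t']
W=lambda x,y:(Rs@np.array([x,y])+t)
R=down(Rs[:,0]); print(R)
robot.gripper_to(0.0)
robot.move_ptp([*W(0,.055),.25],R)
robot.move_linear([*W(0,.055),.186],velocity=.12)
print(robot.move_linear([*W(0,.085),.186],velocity=.06,threshold=5))
print(robot.move_linear([*W(0,.116),.186],velocity=.02,threshold=22))
s=robot.get_state();print(s['ee_pos'],Rs.T@(s['ee_pos'][:2]-t),s['force'],s['time'])
E
```

```text
[[-0.053   0.9986  0.    ]
 [ 0.9986  0.053   0.    ]
 [ 0.      0.     -1.    ]]
False
True
[0.5021 0.1616 0.1857] [-0.0002  0.1107] [ 0.4598 -3.2597  1.8698] 17.3083
```

The push stopped at 110.7 mm against an expected 111 mm for home. I push once more to confirm the hard stop, then look.

```bash
python3 - <<'E'
from h import *
np.set_printoptions(precision=4,suppress=True)
d=pickle.load(open('st.pkl','rb')); Rs,t=d['R'],d['t']
W=lambda x,y:(Rs@np.array([x,y])+t)
print(robot.move_linear([*W(0,.1155),.186],velocity=.02,threshold=30))
s=robot.get_state();print(Rs.T@(s['ee_pos'][:2]-t),s['force'],s['time'])
robot.pause(.2)
robot.move_linear([*W(0,.06),.186],velocity=.1)
robot.move_linear([*W(0,.02),.30],velocity=.2)
c=robot.camera_info('wrist');im=robot.grab_frame('wrist');cv2.imwrite("pics/w4.png",im[:,:,::-1])
pickle.dump(c,open('w4.pkl','wb'))
im=robot.grab_frame('scene');cv2.imwrite("pics/c4.png",cv2.resize(im[270:390,400:560],None,fx=5,fy=5)[:,:,::-1])
print(robot.get_state()['time'])
E
```

```text
False
[-0.0002  0.1115] [ -1.3483 -24.5488   6.4329] 17.6917
19.45
```

View pics/w4.png

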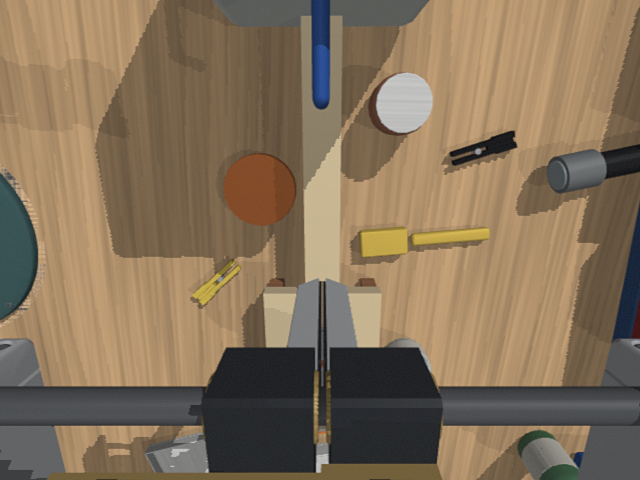

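View pics/c4.png

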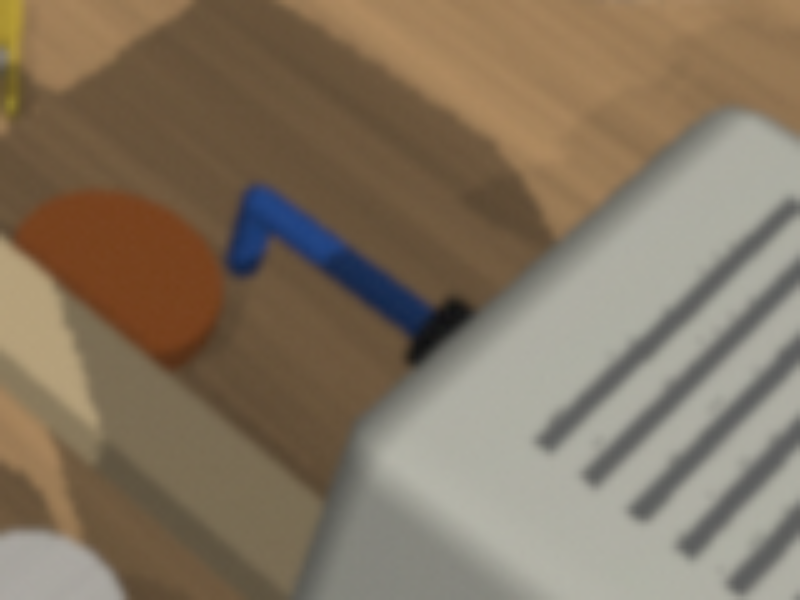

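The arm reached 111.5 mm when commanded to 115.5 mm, with 24.5 N, so it hit a hard stop. The image check of the spout follows, then IK for the tilted cradle push.

```bash
cat >> h.py <<'E'
d=pickle.load(open('st.pkl','rb')); Rs,t=d['R'],d['t']
W=lambda x,y:(Rs@np.array([x,y])+t)
def tilt(a):
    f=np.array([*Rs[:,1],0]);z=np.array([0,0,-np.cos(a)])+f*np.sin(a);y=np.array([*Rs[:,0],0]);return np.c_[np.cross(y,z),y,z]
E
python3 - <<'E'
from h import *
np.set_printoptions(precision=4,suppress=True)
c=pickle.load(open('w4.pkl','rb'))
for p in((321,102),(321,108)): print(Rs.T@(onz(c,p,.16)[:2]-t))
X,e=tri(robot.camera_info('scene'),(400+258/5-.4,270+193/5-.4),c,(321,96));print(X,e,Rs.T@(X[:2]-t))
R=tilt(np.radians(25));print(R)
for P in((0,-.245,.20),(0,-.245,.088),(0,-.1,.088),(0,.07,.088),(0,.0,.2)): print(robot.ik([*W(P[0],P[1]),P[2]],R))
E
```

```text
[-0.0004  0.1248]
[-0.0004  0.1205]
[0.5015 0.1761 0.199 ] 0.0007963008612373129 [-0.      0.1252]
[[-0.0481  0.9986 -0.0224]
 [ 0.905   0.053   0.422 ]
 [ 0.4226  0.     -0.9063]]
[ 0.2252  0.4853  0.3745  1.686  -0.5364  1.3216  0.8563]
[ 0.2635  0.6266  0.3255  1.7519 -0.6038  1.142   0.9633]
[ 0.1323  0.5114  0.185   1.9275 -0.6162  0.972   0.7757]
[-0.0581  0.4501  0.0258  2.0201 -0.6519  0.794   0.5115]
[-0.0397  0.2975  0.1637  1.9278 -0.5509  1.0707  0.4778]
```

The spout measures y = 125 mm, so the tube is home. I push the jar with the open fingers as a tilted two-point cradle, stopping partway to look.

```bash
python3 - <<'E'
from h import *
np.set_printoptions(precision=4,suppress=True)
R=tilt(np.radians(25)); z=.088
robot.move_ptp([*W(0,-.25),.25],R)
robot.gripper_to(.05)
robot.move_linear([*W(0,-.25),z],velocity=.12,threshold=15)
print(robot.get_state()['ee_pos'],robot.get_state()['opening'])
print(robot.move_linear([*W(0,-.13),z],velocity=.05,threshold=12))
s=robot.get_state();print(s['force'],s['time'],Rs.T@(s['ee_pos'][:2]-t))
im=robot.grab_frame('side');cv2.imwrite("pics/c5.png",cv2.resize(im[170:320,200:400],None,fx=4,fy=4)[:,:,::-1])
c=robot.camera_info('wrist');im=robot.grab_frame('wrist');cv2.imwrite("pics/w5.png",im[:,:,::-1])
E
```

```text
[ 0.5218 -0.1988  0.0887] 0.04990432936961487
False
[ 0.3503 -1.2425  0.9452] 25.4667 [ 0.     -0.1301]
```

View pics/c5.png

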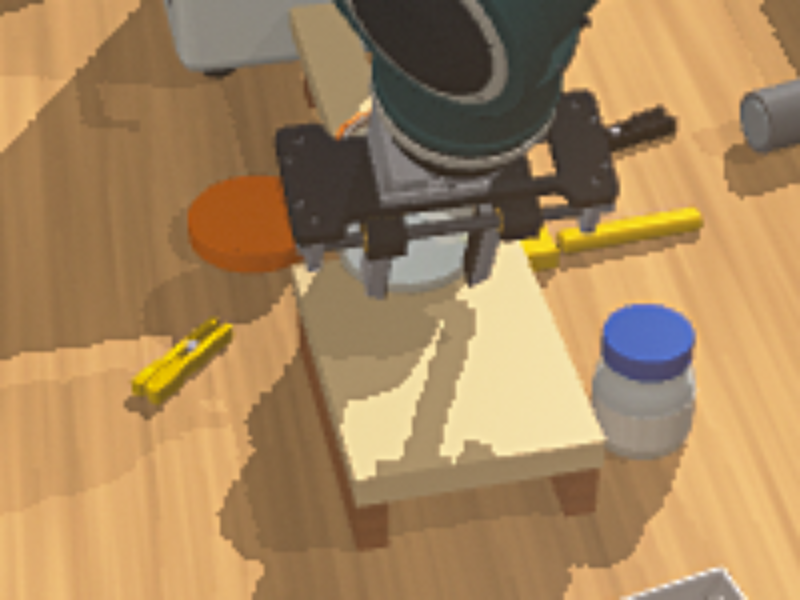

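View pics/w5.png

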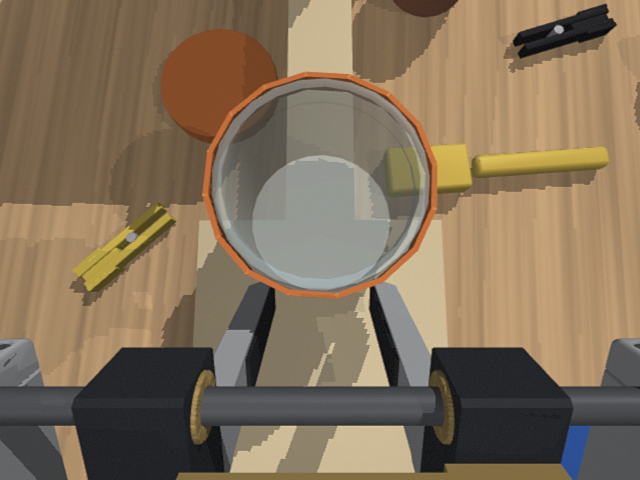

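The jar is upright and centred in the cradle (band centre about px 321,185). I continue along the rail and stop short to measure the jar-to-TCP offset.

```bash
cat >> h.py <<'E'
def band(im,c,z=.131):
    h=cv2.cvtColor(im,cv2.COLOR_RGB2HSV);m=cv2.inRange(h,(4,130,100),(16,255,255))
    n,l,s,ce=cv2.connectedComponentsWithStats(m)
    # the band is a thin ring: large box, small fill
    k=[i for i in range(1,n) if s[i,2]>60 and s[i,4]<.35*s[i,2]*s[i,3]]
    pts=np.vstack([np.argwhere(l==i)[:,::-1] for i in k]).astype(np.float32)
    hull=cv2.convexHull(pts).reshape(-1,2); w=np.array([onz(c,p,z)[:2] for p in hull])
    a=np.c_[2*w,np.ones(len(w))];s=np.linalg.lstsq(a,(w**2).sum(1),rcond=None)[0]
    return Rs.T@(s[:2]-t),2*np.sqrt(s[2]+s[:2]@s[:2])
E
python3 - <<'E'
from h import *
np.set_printoptions(precision=4,suppress=True)
z=.088
c=robot.camera_info('wrist');print(band(cv2.imread('pics/w5.png')[:,:,::-1].copy(),c))
print(robot.move_linear([*W(0,.045),z],velocity=.06,threshold=12))
s=robot.get_state();print(s['force'],s['time'],Rs.T@(s['ee_pos'][:2]-t))
c=robot.camera_info('wrist');im=robot.grab_frame('wrist');cv2.imwrite("pics/w6.png",im[:,:,::-1])
print(band(im,c))
im=robot.grab_frame('side');cv2.imwrite("pics/c6.png",cv2.resize(im[100:250,200:400],None,fx=4,fy=4)[:,:,::-1])
E
```

```text
(array([-0.0128, -0.0668]), np.float64(0.11501735764062537))
False
[ 0.1137 -1.5177 -0.5475] 28.6333 [0.     0.0449]
(array([-0.012 ,  0.0816]), np.float64(0.11569611546928092))
```

View pics/w6.png

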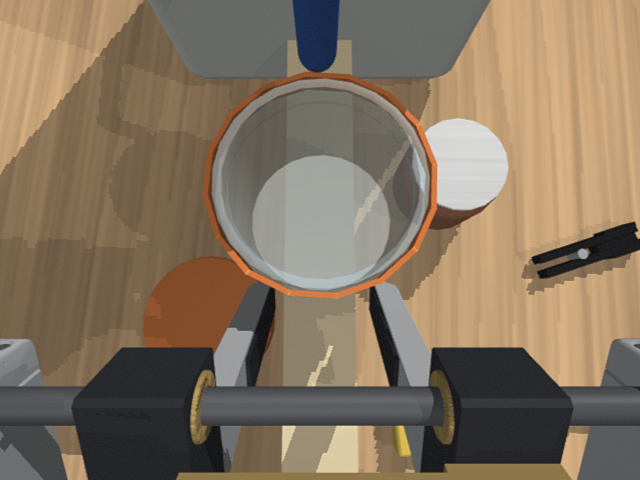

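View pics/c6.png

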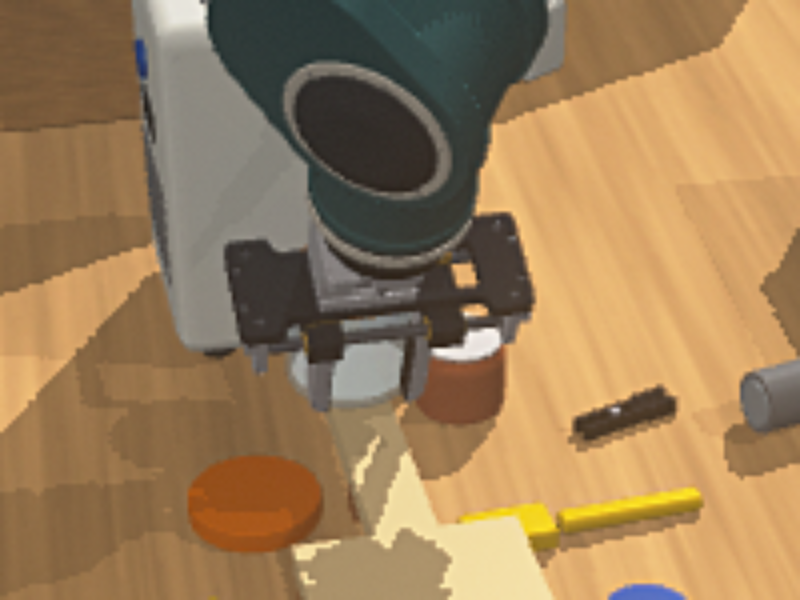

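The jar is still centred on the rail (band px 206–437, 73–297). The band mask picked up something else, so I use the band's extreme points instead.

```bash
python3 - <<'E'
from h import *
np.set_printoptions(precision=4,suppress=True)
c=robot.camera_info('wrist')
for z in(.126,.131,.136):
    f=lambda p:Rs.T@(onz(c,p,z)[:2]-t)
    a,b=f((322,72.5)),f((322,297.5)); l,r=f((206,190)),f((437.5,190)); print(z,a,b,(a+b)/2,b[1]-a[1],'x',(l+r)/2,r[0]-l[0])
E
```

```text
0.126 [0.0011 0.1441] [0.001  0.0507] [0.001  0.0974] -0.09345501962355598 x [0.0009 0.0931] 0.09239760110734385
0.131 [0.0011 0.1408] [0.001  0.0507] [0.001  0.0957] -0.09015471436216332 x [0.0009 0.0916] 0.08913463791603596
0.136 [0.0011 0.1375] [0.001  0.0507] [0.001  0.0941] -0.08685440910077064 x [0.0009 0.0901] 0.08587167472472795
```

The measured offset is 50 mm, as predicted. I finish the push with TCP y = 0.074, back off, and check.

```bash
python3 - <<'E'
from h import *
np.set_printoptions(precision=4,suppress=True)
z=.088;R=tilt(np.radians(25))
print(robot.move_linear([*W(0,.074),z],velocity=.04,threshold=12))
s=robot.get_state();print(s['force'],s['time'],Rs.T@(s['ee_pos'][:2]-t))
robot.pause(.2)
robot.move_linear([*W(0,.0),z],velocity=.08)
robot.move_linear([*W(0,-.07),.28],velocity=.15)
c=robot.camera_info('wrist');im=robot.grab_frame('wrist');cv2.imwrite("pics/w7.png",im[:,:,::-1])
pickle.dump(c,open('w7.pkl','wb'))
robot.move_ptp([*W(0,-.12),.42],down((0,-1)))
c=robot.camera_info('wrist');im=robot.grab_frame('wrist');cv2.imwrite("pics/w8.png",im[:,:,::-1])
pickle.dump(c,open('w8.pkl','wb'))
im=robot.grab_frame('side');cv2.imwrite("pics/s8.png",im[:,:,::-1])
im=robot.grab_frame('scene');cv2.imwrite("pics/c8.png",im[:,:,::-1])
print(robot.get_state()['time'])
E
```

```text
False
[-0.6693  0.1969 -0.7021] 29.6083 [0.    0.074]
34.3833
```

View pics/w7.png

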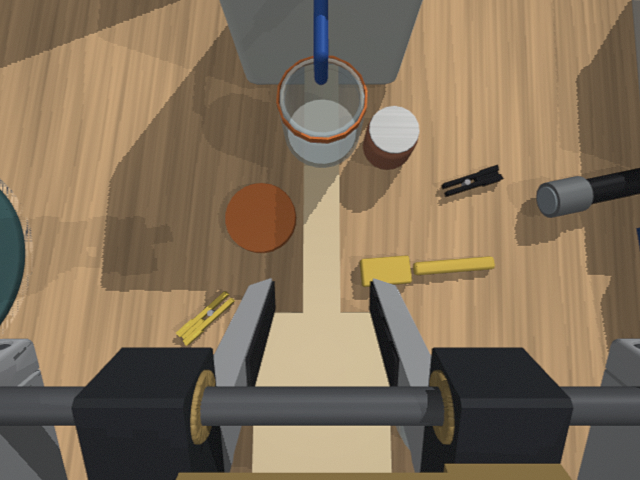

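View pics/s8.png

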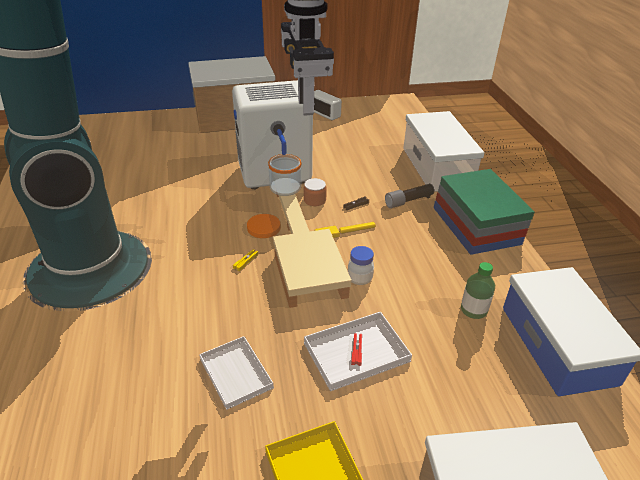

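View pics/w8.png

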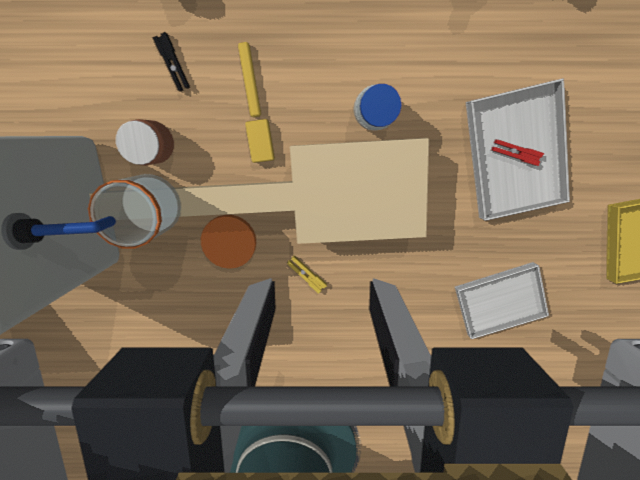

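View pics/c8.png

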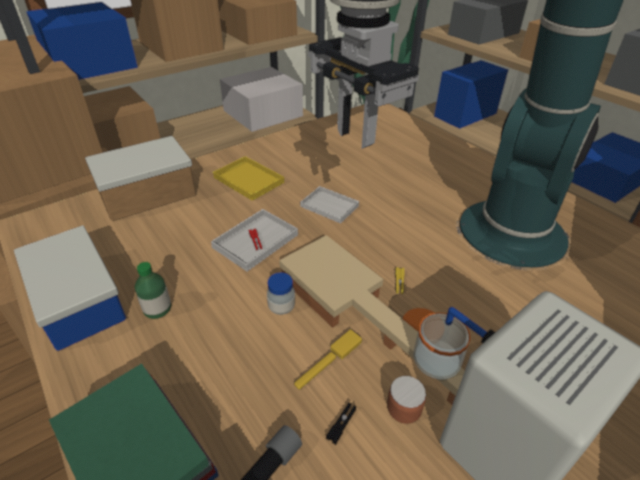

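The jar stands on the rail under the spout (w7 band px 277–368, 56–142; spout tip px 321,78). The peg is still in the tray. One numeric check before handing in.

```bash
python3 - <<'E'
from h import *
np.set_printoptions(precision=4,suppress=True)
c=pickle.load(open('w7.pkl','rb'))
f=lambda p,z=.133:Rs.T@(onz(c,p,z)[:2]-t)
a,b,l,r=f((322,56)),f((322,142.5)),f((277,97)),f((368,97)); print("jar y",(a[1]+b[1])/2,a[1]-b[1],"x",(l[0]+r[0])/2,r[0]-l[0])
print("spout",f((321,77),.16))
print(robot.get_state()['force'],robot.get_state()['time'])
robot.sign_off()
E
```

```text
jar y 0.12431829416561191 0.08897176739725032 x 0.0012263405386523651 0.0870741115336948
spout [-0.0001  0.1291]
[ 1.3101 -0.027  -0.1462] 34.3833
the job is handed in; nothing more can be done
```

The dehumidifier is ready to drain, and I handed the job in at about 34 s of the 72 s allowed; `sign_off` gives no verdict.

- **Peg:** I lifted the red peg off the rail and laid it near the centre of the large aluminium tray. It was still lying there in the last pictures.
- **Tube:** I pushed it with shut fingers until it hit a hard stop. The arm stalled at 24.5 N with the tool at 111.5 mm, where 111 mm was expected for home. After the push, two views put the spout at y = 125 mm, which is the home position.
- **Jar:** I slid it along the rail with the open, tilted fingers pushing low behind it as a two-point cradle, then backed the arm well clear. At the end the jar centre measured about (1, 124) mm in the stand frame, roughly 1–2 mm from the spout's home position. It stands upright.

Two checks were off:
- **Band finder:** my automatic finder for the jar's orange band gave a wrong diameter (115 mm). I replaced it with ray casts through the band's edge pixels.
- **Final spout reading:** a rough pixel reading put the spout at y = 129 mm, which the tube's stop rules out. Even taken at face value, that leaves about 5 mm of error against the 22 mm limit.

The tray, lid, brush, tin and tub look unmoved in the final pictures. I compared them by eye and did not re-measure them.

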